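# Park the tube mixer's drum with its flat up

### The arm

A 6-joint arm with a two-finger parallel gripper is mounted at the origin on the work surface. World frame = base frame: x ahead of the robot, y to its left, z up, the work surface at z = 0. Lengths are in m, angles in rad, forces in N, time in s.
With the tool pointing down it reaches from about 0.35 to 0.725 m from the base axis. Payload 6 kg.
Tool frame: the origin (TCP) lies between the finger pads; the fingertips stand tip_reach ahead of it and the grasp point (between the pads) lies 11 mm behind it (tip_reach is the distance from the TCP to the fingertips, in m); x points along the fingers, z is the direction in which the jaws open and shut, and the axes are right-handed (so a half turn about x gives the same grasp; the last joint's range is limited). The gripper opens to 85 mm and grips with 20 to 120 N. Pads are 22 mm wide; open, the fingers measure 114 mm over their backs; the gripper's body (76 mm by 85 mm) begins 54 mm behind the grasp point. The pads swing forward as they close: fully open they stand 13 mm farther back than shut.
Start: joints at [1.459, 0.04, 0.085, 0, -1.615, -0.334], TCP at [0.259, 0.541, 0.239] pointing down, gripper open.
Joint ranges: [-2.56, 2.56], [-1.29, 2.01], [-1.08, 1.49], [-3.29, 1.98], [-2.81, -0.18], [-2.99, 2.99]. Speed limits (rad/s): [2.57, 2.57, 3.01, 3.14, 3.14, 3.14].

### API

Orientations are given as a unit quaternion [x, y, z, w].
In Python, from workcell import sense, snapshot, hand_in, tip_reach gives the robot as it stands.
- The arm moves only by the shell command python3 -m inch 'ROWS' [FORCE]. ROWS is a JSON object of lists of equal length, an entry for each row: "dp": the shift along the tool's x, y, z in mm, a list of three; "rot": the turn, a rotation vector about the tool's x, y, z in degrees, a list of three; "fingers": the opening, from -1 (shut) to 1 (fully open). In form: {"dp": [[dx, dy, dz], ...], "rot": [[ax, ay, az], ...], "fingers": [fingers, ...]}. A call has 1 to 20 rows; each row shifts and turns the commanded pose from where the row before left it, along the tool's axes as they then stand; what a row does not reach is not made up. A row lasts 1/12 s, in which the tool goes at most 41.7 mm and 7.16 degrees, less where a joint would pass 70% of its speed; a pose out of reach is approached as far as the arm can. A call with a gripper value outside its range is refused whole. The fingers move at their own pace and stop on an object; FORCE is the grip in N (left out, the last holds). Time passes only in rows, so rows that do not move let the fingers close. It gives the time, the measured TCP pose, the force and the opening at its end, in the units of the state.
- sense(): the state, without advancing time (a new reading comes with each control period).
- snapshot(name): name is "scene" or "top" or "wrist"; returns a dict with "pixels" (420x560x3 uint8, red, green, blue), "intrinsics" (3x3 intrinsics, pixels), "R" (3x3) and "t" (3): a world point X has camera coordinates R X + t. Camera axes: x right, y down, z forward; pixel columns grow to the right and rows downward; lengths in m; the calibration is good to about 2 mm. A picture is of the moment at which its call begins. There is no depth.
- hand_in(): hands the job in, once; it reports no verdict.
The state is a dict: "t": time; "qpos": joint angles; "qd": joint speeds; "joint_efforts": joint torques, N m; "ee_pos": TCP position; "tool_rot": TCP orientation; "wrist_force": force on the tool from outside, world axes, zero at the start; "torque": the same for the moment, N m; "finger_gap": finger opening in m.
Only numpy, scipy, OpenCV 4.12 (cv2) and the standard library are available. Lean on these libraries where they do the work, as an engineer would, in place of code of your own. Each camera call takes 0.05 s, during which the arm holds its last target.

### The job

Two blood-tube mixers stand on the lab bench. One has stopped with the orange flat of its blue drum leaning over to the side: turn that drum on its axle until the flat faces straight up, ready for a tube carrier to be clipped on, and let go. The other mixer is already parked flat up: leave its drum as it is.

Things in the scene. Friction and masses are not known exactly. Their poses are not given: they have to be found in the camera images.
- turned_drum_mid (a point): Middle of the drum to turn, on its axle line, 85 mm above the bench. Blue cylinder, 44 mm diameter, 120 mm long, lying level; a flat along its whole length (25 mm wide, 18 mm from the axle, orange with a black slot) leans over. Axes turn with the drum: y along the axle, z straight out of the flat. All round it is free down to the base plate: grip it across the diameter, from above or tilted.
- turned_drum (a joint): Turn of that drum on its axle, rad: 0 = flat straight up, positive = flat leaning to the side away from the robot (right-handed about the drum's y). Starts at 0.5 to 0.9; limits -2.2 and 2.2. Light friction, about 0.06 N m: it stays where it is left, and turns with a gripper that holds it and tilts about the axle.
- parked_drum_mid (a point): Middle of the other, identical mixer's drum, axes alike; leave it. Each mixer is white and fixed to the bench: base plate 120 x 230 mm, 15 mm thick; measured along the drum's y from its middle, a bearing post at +68 to +82 mm (50 mm wide, 105 mm tall) and a motor box at -68 to -113 mm (75 mm wide, 115 mm tall).
- parked_drum (a joint): Turn of the other drum on its axle, rad; 0 = flat straight up. Within 0.05 of 0 at the start, and to stay about there.

How it is judged:
At the end, for the whole second after the job is handed in: The leaning drum has its flat within 0.2 rad (11 degrees) of straight up and is at rest; the other drum's flat is still within 0.2 rad of straight up (value of joint turned_drum between -0.2 and 0.2 rad and velocity of joint turned_drum between -0.1 and 0.1 rad/s and value of joint parked_drum between -0.2 and 0.2 rad); the robot touches nothing.
It fails at once if the parked drum is turned more than 0.2 rad from flat up (value of joint parked_drum above 0.2 rad or value of joint parked_drum below -0.2 rad).
It also fails if it takes over 32 s, if anything falls off the work surface, if the arm or the gripper's body presses on something with over 40 N, if the wrist force passes 120 N, or if a joint passes its speed limit or range.

## Working session

There is one attempt and no reset: what is moved stays moved. The work goes in short steps, Python scripts to look and compute and a shell command to move; the robot and the scene stay as the last step left them, time stands still between calls to the robot, and variables do not carry over. Pictures are saved under pics/ and viewed, and the job is handed in when it is done.

```bash
mkdir -p pics; ls
python3 - <<'E'
from workcell import sense, snapshot, tip_reach
import cv2,numpy as np,pickle
print(tip_reach); s=sense(); print({k:np.round(v,3) for k,v in s.items()})
d={}
for n in ["scene","top"]:
    p=snapshot(n); d[n]=p; cv2.imwrite(f"pics/{n}0.png",np.array(p["pixels"])[:,:,::-1]); print(n,np.round(p["intrinsics"],1),np.round(p["R"],3),np.round(p["t"],3))
pickle.dump(d,open("p0.pkl","wb"))
E
```

```text
pics
0.008
{'t': np.float64(0.0), 'qpos': array([ 1.459,  0.041,  0.084, -0.   , -1.615, -0.334]), 'qd': array([ 0.002, -0.001,  0.001, -0.   ,  0.   , -0.001]), 'joint_efforts': array([-0.0000e+00, -3.6820e+01,  3.4741e+01,  6.9320e+00, -5.0000e-03,
        0.0000e+00]), 'ee_pos': array([0.259, 0.541, 0.238]), 'tool_rot': array([-0.598, -0.377,  0.599, -0.377]), 'wrist_force': array([-0.068,  0.585, -0.244]), 'torque': array([-0.005,  0.032, -0.059]), 'finger_gap': np.float64(0.085)}
scene [[404.8   0.  273.2]
 [  0.  404.8 214.9]
 [  0.    0.    1. ]] [[-0.643  0.766  0.01 ]
 [ 0.545  0.466 -0.697]
 [-0.538 -0.443 -0.717]] [ 0.334 -0.201  1.187]
top [[466.4   0.  278.2]
 [  0.  466.4 206.1]
 [  0.    0.    1. ]] [[-0.006 -1.     0.007]
 [-0.978  0.005 -0.21 ]
 [ 0.21  -0.008 -0.978]] [-0.017  0.582  0.839]
```

View pics/scene0.png

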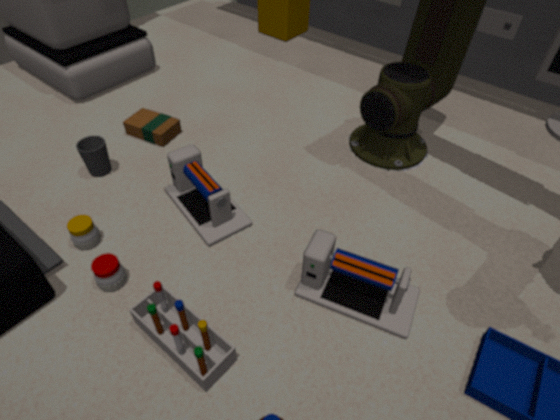

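View pics/top0.png

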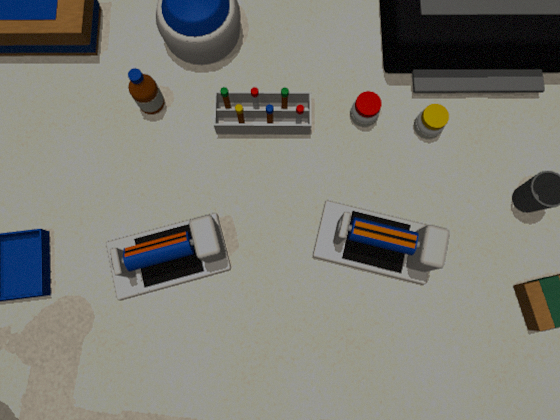

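Run:
```python
import cv2,pickle,numpy as np
d=pickle.load(open("p0.pkl","rb"))
im=np.array(d["top"]["pixels"])[:,:,::-1]
a=im[205:305,100:240];b=im[195:295,310:450]
o=np.vstack([cv2.resize(np.clip(x*1.8,0,255).astype(np.uint8),None,fx=4,fy=3,interpolation=cv2.INTER_CUBIC) if 0 else cv2.resize(np.clip(x*1.8,0,255).astype(np.uint8),None,fx=3,fy=3,interpolation=cv2.INTER_CUBIC) for x in (a,b)])
cv2.imwrite("pics/z.png",o)
```

```text
(no output)
```

View pics/z.png

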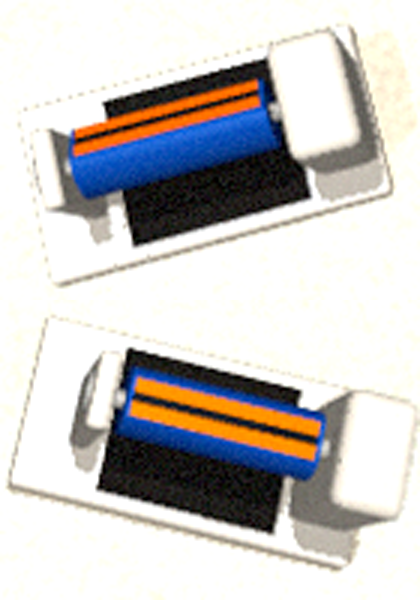

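```bash
cat > fit.py <<'E'
import cv2,pickle,numpy as np
from scipy.optimize import minimize
from scipy.ndimage import gaussian_filter
def proj(p,X):
    c=X@np.array(p["R"]).T+np.array(p["t"]); q=c@np.array(p["intrinsics"]).T
    return q[:,:2]/q[:,2:]
def unproj(p,uv,z):
    R=np.array(p["R"]);C=-R.T@np.array(p["t"])
    d=R.T@np.linalg.inv(np.array(p["intrinsics"]))@np.array([uv[0],uv[1],1.]);return C+d*(z-C[2])/d[2]
def model(x,y,yaw,tilt):
    th=np.linspace(0,2*np.pi,60); r=.022
    cyl=np.array([[r*np.sin(a),s,r*np.cos(a)] for a in th if r*np.cos(a)<=.0181 for s in(-.06,.06)])
    w=.0125; fl=np.array([[-w,-.06,.018],[w,-.06,.018],[w,.06,.018],[-w,.06,.018]])
    cyl=np.vstack([cyl,fl])
    c,s=np.cos(tilt),np.sin(tilt);Ry=np.array([[c,0,s],[0,1,0],[-s,0,c]])
    c,s=np.cos(yaw),np.sin(yaw);Rz=np.array([[c,-s,0],[s,c,0],[0,0,1]])
    f=lambda P:P@(Rz@Ry).T+[x,y,.085]
    return f(cyl),f(fl)
def masks(im,win):
    h=cv2.cvtColor(im,cv2.COLOR_RGB2HSV);H,S,V=[h[...,i].astype(int) for i in range(3)]
    b=(H>100)&(H<130)&(S>130)&(V>30); o=(H<22)&(S>170)&(V>70)
    m=np.zeros(b.shape,bool);u0,u1,v0,v1=win;m[v0:v1,u0:u1]=1
    o=cv2.morphologyEx((o&m).astype(np.uint8),cv2.MORPH_CLOSE,np.ones((5,5)))
    return ((b&m)|(o>0)).astype(float),o.astype(float)
def fill(P,shape):
    S=16;m=np.zeros(shape,np.uint8)
    h=cv2.convexHull(P.astype(np.float32))
    cv2.fillPoly(m,[np.round(h*S).astype(np.int32)],255,cv2.LINE_AA,4)
    return m/255.
def fit(views,x0):
    M=[(p,)+masks(np.array(p["pixels"]),w) for p,w in views]
    def cost(v):
        c=0;D,F=model(*v)
        for p,d,o in M:
            c+=np.abs(fill(proj(p,D),d.shape)-d).sum()/d.sum()+np.abs(fill(proj(p,F),o.shape)-o).sum()/o.sum()
        return c
    best=None
    for t in (x0[3],x0[3]-.2,x0[3]+.2):
        s=np.array([x0[0],x0[1],x0[2],t]);sim=np.vstack([s]+[s+e for e in np.diag([.008,.008,.08,.15])])
        r=minimize(cost,s,method="Nelder-Mead",options=dict(initial_simplex=sim,xatol=1e-5,fatol=1e-5,maxiter=600))
        if best is None or r.fun<best.fun:best=r
    return best.x,best.fun,[(d.sum(),o.sum()) for _,d,o in M]
E
python3 - <<'E'
from fit import *
d=pickle.load(open("p0.pkl","rb"))
T,S=d["top"],d["scene"]
print("left corners",[np.round(unproj(T,(100+a/3,205+b/3),.015),3)[:2] for a,b in[(20,108),(355,25),(392,190),(58,285)]])
for name,w,ws,mid,yaw,t in [("left",(115,195,222,275),(325,402,245,295),(157,249),.23,.6),("right",(340,425,205,255),(180,226,155,200),(383,233),-.2,0)]:
    X=unproj(T,mid,.085); print(name,X)
    for vs in ([(T,w)],[(S,ws)],[(T,w),(S,ws)]):
        print(*[np.round(a,4) for a in fit(vs,[X[0],X[1],yaw,t])])
E
```

```text
left corners [array([0.523, 0.323]), array([0.578, 0.101]), array([0.467, 0.074]), array([0.407, 0.29 ])]
left [0.49771241 0.20386841 0.085     ]
[0.4935 0.2019 0.2887 0.8441] 0.2984 [[1583.  539.]]
[0.4952 0.1989 0.2871 0.6642] 0.8218 [[1122.  714.]]
[0.4943 0.2006 0.2722 0.8044] 1.118 [[1583.  539.]
 [1122.  714.]]
right [ 0.52526264 -0.21448762  0.085     ]
[ 0.5201 -0.2109 -0.2558  0.1522] 0.437 [[1487.  765.]]
[ 0.5236 -0.2153 -0.2658 -0.2764] 1.0084 [[545. 290.]]
[ 0.5209 -0.2163 -0.2365 -0.1326] 1.6431 [[1487.  765.]
 [ 545.  290.]]
```

Run:
```python
from fit import *
d=pickle.load(open("p0.pkl","rb"))
out=[]
for n,w,k in [("top",(105,225,212,300),5),("scene",(300,420,235,323),5)]:
    p=d[n];im=np.array(p["pixels"])[:,:,::-1]
    u0,u1,v0,v1=w;z=cv2.resize(np.clip(im[v0:v1,u0:u1]*1.8,0,255).astype(np.uint8),None,fx=k,fy=k)
    D,F=model(.4943,.2006,.262,.78)
    f=lambda P:np.round((proj(p,P)-[u0-.5,v0-.5])*k).astype(np.int32)
    cv2.polylines(z,[cv2.convexHull(f(D))],True,(0,255,0),1);cv2.polylines(z,[f(F)],True,(255,255,0),1)
    for zz,c in((.015,(255,0,255)),):
        cs,s=np.cos(.262),np.sin(.262)
        P=np.array([[.4943+cs*a-s*b,.2006+s*a+cs*b,zz] for a,b in[(-.06,-.115),(.06,-.115),(.06,.115),(-.06,.115)]])
        cv2.polylines(z,[f(P)],True,c,1)
    out.append(z)
o=np.vstack(out);print(o.shape);cv2.imwrite("pics/ov.png",cv2.resize(o,None,fx=.66,fy=.66,interpolation=cv2.INTER_AREA))
```

```text
(880, 600, 3)
```

View pics/ov.png

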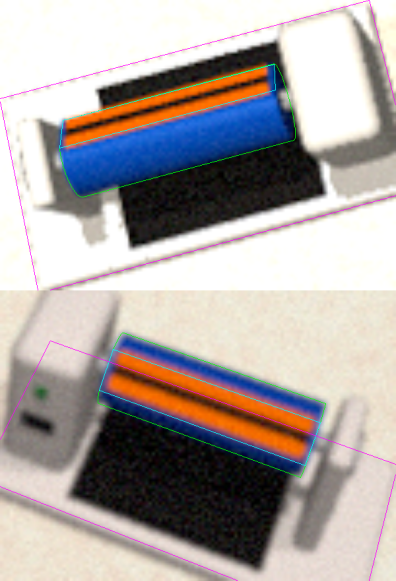

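```bash
cat > rel.py <<'E'
import sys,numpy as np
from scipy.spatial.transform import Rotation as Ro
from workcell import sense
def rel(x,y,yaw,tilt,back,z=.085):
    s=sense();R=Ro.from_quat(s["tool_rot"]);p=np.array(s["ee_pos"])
    B=Ro.from_matrix(np.array([[0,0,1],[0,1,0],[-1,0,0.]])) # tool x=-Z, y=Y, z=X
    best=None
    for flip in(0,np.pi):
        T=Ro.from_euler("z",yaw)*Ro.from_euler("y",tilt)*B*Ro.from_euler("x",flip)
        rv=(R.inv()*T).as_rotvec(degrees=True)
        if best is None or np.linalg.norm(rv)<np.linalg.norm(best[1]):best=(T,rv,flip)
    T,rv,flip=best
    tx=T.as_matrix()[:,0];tgt=np.array([x,y,z])+tx*(.011-back)
    w=tgt-p
    print("flip",flip,"tgt",np.round(tgt,4),"world d mm",np.round(w*1e3,1))
    print("dp before rot",np.round(R.inv().apply(w)*1e3,1),"dp after rot",np.round(T.inv().apply(w)*1e3,1),"rot",np.round(rv,2),np.linalg.norm(rv))
E
python3 - <<'E'
from rel import *
rel(.4943,.2006,.265,.4,.11)
E
```

```text
flip 3.141592653589793 tgt [0.5315 0.2107 0.1762] world d mm [ 273.  -330.4  -62.2]
dp before rot [ 62.5 388.8 180.4] dp after rot [ -11.6  390.4 -187.2] rot [ 48.59 -21.4   -9.9 ] 54.00914268509545
```

```bash
python3 -m inch '{"dp":[[0,0,0],[0,0,0],[0,0,0],[0,0,0],[0,0,0],[0,0,0],[0,0,0],[0,0,0]],"rot":[[6.1,-2.7,-1.2],[6.1,-2.7,-1.2],[6.1,-2.7,-1.2],[6.1,-2.7,-1.2],[6.1,-2.7,-1.2],[6.1,-2.7,-1.2],[6.1,-2.7,-1.2],[6.1,-2.7,-1.2]],"fingers":[1,1,1,1,1,1,1,1]}' 40
python3 - <<'E'
from rel import *
rel(.4943,.2006,.265,.4,.11)
E
```

```text
t: 0.77
ee_pos: [0.2585, 0.5415, 0.2384]
tool_rot: [-0.547, -0.068, 0.827, -0.109]
wrist_force: [0.2, 0.2, -0.2]
finger_gap: 0.0854
flip 3.141592653589793 tgt [0.5315 0.2107 0.1762] world d mm [ 273.  -330.8  -62.3]
dp before rot [ -10.4  389.  -190.8] dp after rot [ -11.5  390.8 -187.1] rot [-0.55  0.19 -0.25] 0.6364887257081684
```

```bash
python3 -m inch '{"dp":[[-1,28,-13.5],[-1,28,-13.5],[-1,28,-13.5],[-1,28,-13.5],[-1,28,-13.5],[-1,28,-13.5],[-1,28,-13.5],[-1,28,-13.5],[-1,28,-13.5],[-1,28,-13.5],[-1,28,-13.5],[-1,28,-13.5],[-1,28,-13.5],[-1,28,-13.5],[0,0,0],[0,0,0]],"rot":[[0,0,0],[0,0,0],[0,0,0],[0,0,0],[0,0,0],[0,0,0],[0,0,0],[0,0,0],[0,0,0],[0,0,0],[0,0,0],[0,0,0],[0,0,0],[0,0,0],[0,0,0],[0,0,0]],"fingers":[1,1,1,1,1,1,1,1,1,1,1,1,1,1,1,1]}'
python3 - <<'E'
from rel import *
rel(.4943,.2006,.265,.4,.11)
from workcell import snapshot
import cv2,pickle
p=snapshot("wrist");cv2.imwrite("pics/w1.png",np.clip(np.array(p["pixels"])[:,:,::-1]*1.5,0,255));pickle.dump(p,open("w1.pkl","wb"))
E
```

```text
t: 2.1
ee_pos: [0.5343, 0.2076, 0.1793]
tool_rot: [-0.547, -0.069, 0.827, -0.11]
wrist_force: [-0.4, 0.8, -0.2]
finger_gap: 0.0856
flip 3.141592653589793 tgt [0.5315 0.2107 0.1762] world d mm [-2.8  3.1 -3.1]
dp before rot [ 3.5 -3.7  0.6] dp after rot [ 3.6 -3.7  0.5] rot [-0.42  0.14 -0.21] 0.48491134116434825[ WARN:0@1.718] global loadsave.cpp:1063 imwrite_ Unsupported depth image for selected encoder is fallbacked to CV_8U.
```

View pics/w1.png

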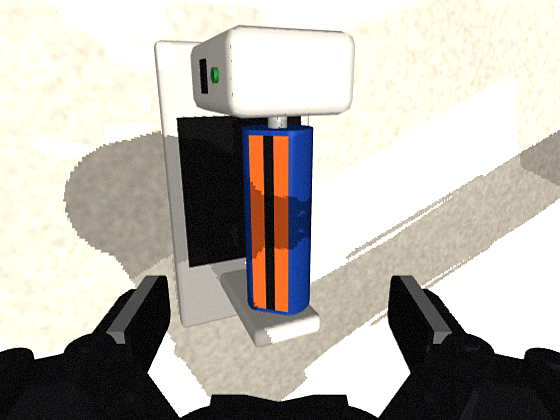

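Run:
```python
from fit import *
d=pickle.load(open("p0.pkl","rb"));w=pickle.load(open("w1.pkl","rb"))
V=(w,(236,322,122,316))
for vs in ([V],[V,(d["top"],(115,195,222,275))]):
    print(*[np.round(a,4) for a in fit(vs,[.4943,.2006,.265,.8])])
```

```text
[0.4937 0.2032 0.2637 0.7694] 0.7436 [[10408.  4763.]]
[0.4932 0.2034 0.2662 0.7886] 1.0691 [[10408.  4763.]
 [ 1583.   539.]]
```

```bash
python3 -m inch '{"dp":[[9.4,-0.5,0],[9.4,-0.5,0],[9.4,-0.5,0],[9.4,-0.5,0],[9.4,-0.5,0],[9.4,-0.5,0],[9.4,-0.5,0],[9.4,-0.5,0],[9.4,-0.5,0],[9.4,-0.5,0],[9.4,-0.5,0],[9.4,-0.5,0],[0,0,0],[0,0,0]],"rot":[[0,0,0],[0,0,0],[0,0,0],[0,0,0],[0,0,0],[0,0,0],[0,0,0],[0,0,0],[0,0,0],[0,0,0],[0,0,0],[0,0,0],[0,0,0],[0,0,0]],"fingers":[1,1,1,1,1,1,1,1,1,1,1,1,1,1]}'
python3 - <<'E'
from rel import *
rel(.4935,.203,.265,.4,.0)
E
```

```text
t: 3.32
ee_pos: [0.4897, 0.2027, 0.0763]
tool_rot: [-0.548, -0.07, 0.826, -0.111]
wrist_force: [0.4, -0.8, -0.0]
finger_gap: 0.0854
flip 3.141592653589793 tgt [0.4894 0.2019 0.0749] world d mm [-0.4 -0.8 -1.5]
dp before rot [ 1.6  0.7 -0.1] dp after rot [ 1.6  0.7 -0. ] rot [-0.25  0.05 -0.26] 0.3646335180590692
```

Good. Close gently.

```bash
python3 -m inch '{"dp":[[1.5,0.5,0],[0,0,0],[0,0,0],[0,0,0],[0,0,0],[0,0,0],[0,0,0],[0,0,0],[0,0,0],[0,0,0],[0,0,0],[0,0,0]],"rot":[[0,0,0],[0,0,0],[0,0,0],[0,0,0],[0,0,0],[0,0,0],[0,0,0],[0,0,0],[0,0,0],[0,0,0],[0,0,0],[0,0,0]],"fingers":[0.4,0.2,0,-0.2,-0.3,-0.4,-0.5,-0.6,-0.6,-0.6,-0.6,-0.6]}' 40
python3 - <<'E'
from rel import *
s=sense();print(s["wrist_force"],s["torque"])
from workcell import snapshot
import cv2,pickle
p=snapshot("wrist");cv2.imwrite("pics/w2.png",np.array(p["pixels"])[:,:,::-1])
E
```

```text
t: 4.32
ee_pos: [0.4908, 0.2027, 0.0757]
tool_rot: [-0.549, -0.07, 0.825, -0.11]
wrist_force: [6.3, 0.8, -1.3]
finger_gap: 0.043
[ 6.26862468  0.75281375 -1.31931544] [ 0.62088331 -2.87246639  0.04720486]
```

View pics/w2.png

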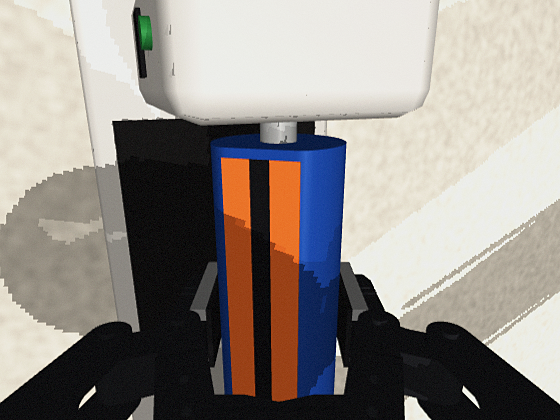

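```bash
python3 -m inch '{"dp":[[0,0,-0.4],[0,0,-0.4],[0,0,-0.4],[-0.1,0,-0.4],[0,0,-0.4],[0,0,-0.4],[0,0,-0.4],[-0.1,0,-0.4],[0,0,-0.4],[0,0,-0.4],[0,0,0]],"rot":[[0,2.2,0],[0,2.2,0],[0,2.2,0],[0,2.2,0],[0,2.2,0],[0,2.2,0],[0,2.2,0],[0,2.2,0],[0,2.2,0],[0,2.2,0],[0,0,0]],"fingers":[-0.6,-0.6,-0.6,-0.6,-0.6,-0.6,-0.6,-0.6,-0.6,-0.6,-0.6]}'
python3 - <<'E'
from rel import *
rel(.4935,.203,.265,.0164,.0)
from workcell import snapshot
import cv2,pickle
p=snapshot("wrist");cv2.imwrite("pics/w3.png",np.array(p["pixels"])[:,:,::-1])
E
```

```text
t: 5.28
ee_pos: [0.4945, 0.2037, 0.075]
tool_rot: [-0.698, -0.091, 0.704, -0.094]
wrist_force: [11.6, 1.5, -8.7]
finger_gap: 0.0427
flip 3.141592653589793 tgt [0.4933 0.203  0.074 ] world d mm [-1.2 -0.7 -0.9]
dp before rot [1.  0.4 1.3] dp after rot [1.  0.4 1.3] rot [-0.15 -0.39 -0.24] 0.48456189230728214
```

View pics/w3.png

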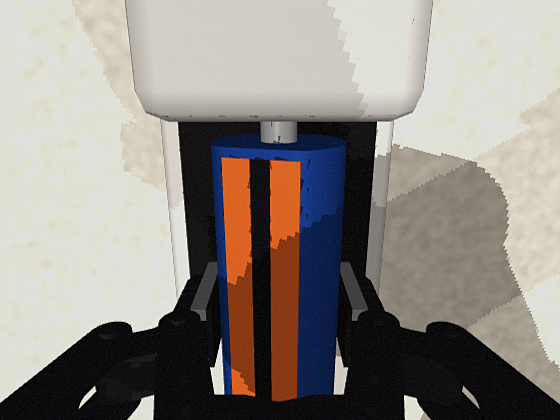

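```bash
python3 -m inch '{"dp":[[0.1,0,-0.4],[0,0,-0.4],[0.1,0,-0.5],[0,0,-0.4],[0.1,0,-0.4],[0,0,-0.5],[0.1,0,-0.4],[0,0,-0.4],[0.1,0,-0.5],[0,0,-0.4],[0,0,0],[0,0,0]],"rot":[[0,2.1,0],[0,2.1,0],[0,2.1,0],[0,2.1,0],[0,2.1,0],[0,2.1,0],[0,2.1,0],[0,2.1,0],[0,2.1,0],[0,2.1,0],[0,0,0],[0,0,0]],"fingers":[-0.6,-0.6,-0.6,-0.6,-0.6,-0.6,-0.6,-0.6,-0.6,-0.6,-0.6,-0.6]}'
python3 - <<'E'
from rel import *
rel(.4935,.203,.265,-.36,.0)
from workcell import snapshot
import cv2,pickle
d={}
for n in("wrist","scene","top"):
    p=d[n]=snapshot(n);cv2.imwrite(f"pics/{n}4.png",np.array(p["pixels"])[:,:,::-1])
pickle.dump(d,open("p4.pkl","wb"))
E
```

```text
t: 6.33
ee_pos: [0.4981, 0.2047, 0.0756]
tool_rot: [0.814, 0.106, -0.567, 0.077]
wrist_force: [8.2, 0.0, -3.7]
finger_gap: 0.0428
flip 3.141592653589793 tgt [0.4972 0.204  0.0747] world d mm [-0.8 -0.7 -0.9]
dp before rot [0.5 0.4 1.2] dp after rot [0.5 0.4 1.2] rot [-0.04  0.37 -0.28] 0.46021093682741077
```

View pics/wrist4.png

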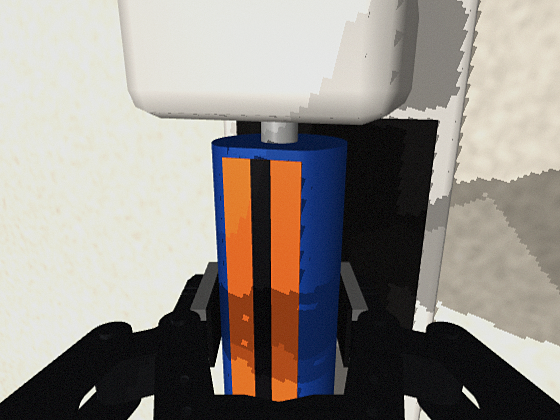

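View pics/scene4.png

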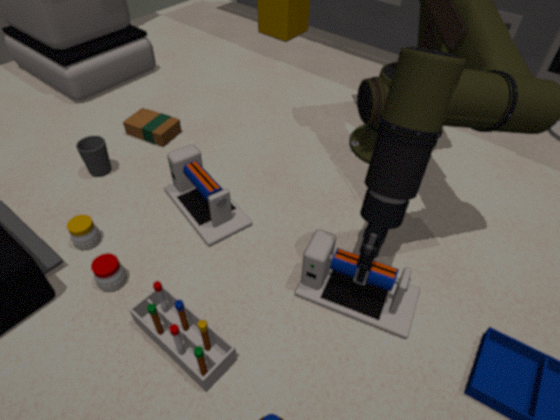

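```bash
python3 -m inch '{"dp":[[0,0,0],[0,0,0],[0,0,0],[0,0,0],[0,0,0],[0,0,0],[0,0,0],[0,0,0],[-9,0,0],[-9,0,0],[-9,0,0],[-9,0,0],[-9,0,0],[-9,0,0],[-9,0,0],[-9,0,0],[-9,0,0],[-9,0,0],[-9,0,0],[-9,0,0]],"rot":[[0,0,0],[0,0,0],[0,0,0],[0,0,0],[0,0,0],[0,0,0],[0,0,0],[0,0,0],[0,0,0],[0,0,0],[0,0,0],[0,0,0],[0,0,0],[0,0,0],[0,0,0],[0,0,0],[0,0,0],[0,0,0],[0,0,0],[0,0,0]],"fingers":[-0.2,0,0.2,0.5,0.8,1,1,1,1,1,1,1,1,1,1,1,1,1,1,1]}'
python3 - <<'E'
from fit import *
from workcell import snapshot,sense
d={}
for n in("wrist","scene","top"):
    p=d[n]=snapshot(n);cv2.imwrite(f"pics/{n}5.png",np.array(p["pixels"])[:,:,::-1])
pickle.dump(d,open("p5.pkl","wb"));s=sense();print(s["t"],s["wrist_force"],np.abs(s["qd"]).max())
E
```

```text
t: 8.15
ee_pos: [0.4613, 0.1952, 0.1771]
tool_rot: [0.813, 0.106, -0.568, 0.077]
wrist_force: [0.1, 0.1, -0.2]
finger_gap: 0.0855
8.3 [0.6854288  0.28957117 0.59150747] 0.024201166224117016
```

View pics/wrist5.png

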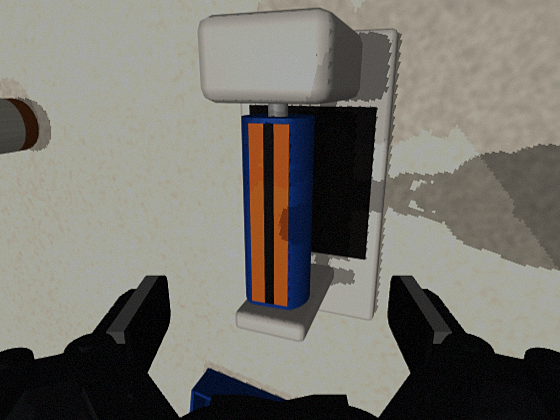

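View pics/top5.png

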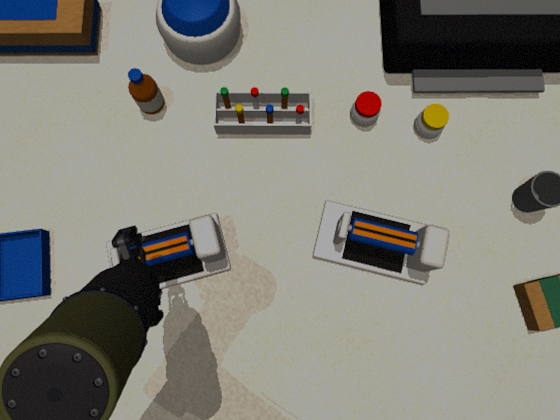

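```bash
python3 - <<'E'
from fit import *
d=pickle.load(open("p5.pkl","rb"));d0=pickle.load(open("p0.pkl","rb"))
V=(d["wrist"],(238,318,112,312))
print(*[np.round(a,4) for a in fit([V],[.4935,.203,.265,.0])])
# slot: wrist view, model slot col for tilts, row 200
p=d["wrist"];im=np.array(p["pixels"])
for r in(150,170,190):
    o=masks(im,(238,318,112,312));print(r,np.flatnonzero(o[1][r])[[0,-1]])
for t in(-.2,-.1,0,.1,.2):
    D,F=model(.4935,.203,.265,t);q=proj(p,F);
    print(t,[np.round([np.interp(r,sorted([a[1],b[1]]),[x for _,x in sorted([(a[1],a[0]),(b[1],b[0])])]) for a,b in((q[0],q[3]),(q[1],q[2]))],1) for r in(150,190)])
E
python3 -m inch '{"dp":[[-12,0,0],[-12,0,0],[-12,0,0],[-12,0,0],[-12,0,0],[-12,0,0],[-12,0,0],[-12,-12,0],[-12,-12,0],[-12,-12,0],[0,-20,0],[0,-20,0],[0,-20,0],[0,-20,0],[0,-20,0],[0,-20,0],[0,0,0],[0,0,0],[0,0,0]],"rot":[[0,0,0],[0,0,0],[0,0,0],[0,0,0],[0,0,0],[0,0,0],[0,0,0],[0,0,0],[0,0,0],[0,0,0],[0,0,0],[0,0,0],[0,0,0],[0,0,0],[0,0,0],[0,0,0],[0,0,0],[0,0,0],[0,0,0]],"fingers":[1,1,1,1,1,1,1,1,1,1,1,1,1,1,1,1,1,1,1]}'
python3 - <<'E'
from fit import *
from workcell import snapshot,sense
d={}
for n in("scene","top"):
    p=d[n]=snapshot(n);im=np.array(p["pixels"])[:,:,::-1];cv2.imwrite(f"pics/{n}6.png",im)
pickle.dump(d,open("p6.pkl","wb"));s=sense();print(s["t"],s["wrist_force"],np.abs(s["qd"]).max())
T,S=d["top"],d["scene"]
print(*[np.round(a,4) for a in fit([(T,(115,195,222,275))],[.4935,.203,.265,0])])
E
```

```text
[0.4928 0.2032 0.2622 0.0221] 0.7428 [[10941.  5054.]]
150 [249 288]
170 [249 288]
190 [250 288]
-0.2 [array([294.9, 251.4]), array([294.4, 252.3])]
-0.1 [array([291.4, 249. ]), array([291. , 249.9])]
0 [array([287.7, 246.9]), array([287.4, 247.9])]
0.1 [array([283.8, 245.2]), array([283.7, 246.2])]
0.2 [array([279.9, 243.8]), array([279.9, 244.9])]
t: 9.88
ee_pos: [0.3812, 0.3356, 0.2876]
tool_rot: [0.813, 0.105, -0.568, 0.078]
wrist_force: [0.9, -0.2, 0.0]
finger_gap: 0.0855
9.9833 [-0.45302932 -0.74669307 -1.15123566] 0.006000816496210019
[0.4936 0.202  0.2846 0.0255] 0.4987 [[1490.  784.]]
```

View pics/top6.png

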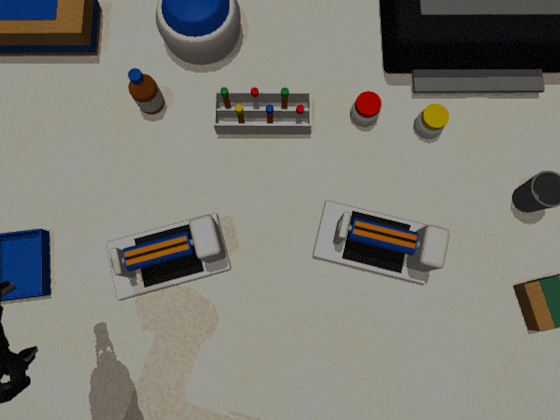

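Both flats now look alike from above. The wrist fit puts the turned drum at 0.02 rad and the top fit at 0.03, and the robot is clear of everything.

```bash
python3 -c "from workcell import hand_in; print(hand_in())"
```

```text
the job is handed in; nothing more can be done
None
```

The leaning drum now has its flat facing up, to within about 0.03 rad, and I handed the job in at about 10 s of the 32 s allowed.

- **What I did:** The leaning mixer was the one on the robot's left, with its flat about 0.78 rad away from the robot. I gripped the drum across its diameter with the gripper tilted 0.4 rad that way, at 40 N. I then turned it about 43° on its axle, opened the fingers and backed off.
- **Turned drum:** After letting go, model fits gave 0.02 rad from the wrist camera and 0.03 rad from the top camera; the limit is 0.2 rad. I did not measure its speed, but those two pictures were taken about 1.7 s apart and agree.
- **Robot:** Wrist readings reached 12 N at most during the turn. They were about 1 N at the end, with the gripper well clear of both mixers.
- **Parked drum:** I never went near it, and it looks the same in the top pictures before and after. I did not refit its angle at the end.
- **Checks that disagreed:**
  - Of the early fits of the leaning drum, the scene camera alone read 0.66 rad and the top camera 0.84. I used about 0.78, which the wrist and top cameras together supported.
  - The early fits of the parked drum were poor, from -0.28 to 0.15 rad depending on the camera. I did not rely on them.

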